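Uncover the load cell and fit its brass cap

TASK

Get the load cell ready for a torque check: lift the smoky dial cover off it by its knob and park the cover, rim down, on the two rails of the sloped rack, centred across them and resting against the orange lip. Then set the brass cap upright on the narrow load button, well centred, and let go. Set both down rather than dropping them, and leave the other tools and parts where they are.

Things in the scene. Friction and masses are not known exactly. Their poses are not given: they have to be found in the camera images.
- dial_cover: smoky gray acrylic cover, an upside-down cup: 80 mm outside diameter, 50 mm high, wall and top 4 mm, open below, about 0.13 kg. Origin at the centre of its open rim (underside), z up through the knob. At first it stands rim down on the load cell's dial face, over the load button (35 mm high): lift it straight up at least 40 mm before moving sideways
- cover_knob (a point): centre of the top of the cover's black round knob, 24 mm in diameter, 30 mm high, in the middle of the cover's flat top; this point is 80 mm above the cover's rim
- button_top (a point): centre of the flat top of the load button: a chrome upright post 20 mm in diameter, 35 mm proud of the middle of the load cell's white dial face. The load cell is a fixed gray round housing, 110 mm in diameter, 30 mm high; the button top is 65 mm above the counter. z up. Hidden under the cover at first
- rails: two fixed aluminium rails of the sloped rack, each 12 mm wide, 105 mm long, centre lines 25 mm either side of the middle. Origin: midway between them, on their top surface, at the lip's inner face, 50 mm above the counter. x runs up the slope (0.30 rad from level) away from the lip, y level across the rails, z square to their surface, up. Cover parked: its origin at x 40 mm, y 0, z 0 here, its z along this z
- lip (a point): middle of the top edge of the orange lip across the rails' low end (the end nearer the robot): 84 mm wide, 6 mm thick, 10 mm proud of the rails. A cover may stay by friction where it is put on the rails: it does not reliably slide down to the lip by itself
- brass_cap: brass load cell cap: round, 34 mm in diameter for the lower 24 mm, then stepped in to a 22 mm boss, 31 mm high in all, flat solid underside, about 0.17 kg. Stands upright on the counter. Origin at the centre of its underside, z up
- square_plug: bystander: steel square drive plug, round foot 34 mm in diameter and 14 mm high with a 19 mm square on it, 32 mm high. Origin under its centre. Leave it
- hex_driver: bystander: black oxide hex driver 185 mm long, handle 26 mm thick, lying along its x. Origin on the counter under its middle. Leave it
- spanner_a: bystander: chrome ring spanner about 190 mm long, 20 to 34 mm wide, 10 mm thick, lying flat along its x. Origin under its middle. Leave it
- spanner_b: bystander: chrome ring spanner about 160 mm long, otherwise as spanner_a. Leave it
- socket: bystander: chrome socket standing on end, 28 mm in diameter, 40 mm high. Origin under its centre. Leave it
There are look-alikes about, which are no part of the job. There is more than one size of the dial_cover; the job needs the middle-sized.

How it is judged:
By the outcome, as a careful person would: the job done as asked, in the order asked, and still so for the second after the job is handed in, with the robot touching nothing.
It also fails if it takes over 64 s, if anything falls off the work surface, if the arm or the gripper's body presses on something with over 40 N, if the wrist force passes 120 N, or if a joint passes its speed limit or range.

ROBOT

A 6-joint arm with a two-finger parallel gripper is mounted at the origin on the work surface. World frame = base frame: x ahead of the robot, y to its left, z up, the work surface at z = 0. Lengths are in m, angles in rad, forces in N, time in s.
With the tool pointing down it reaches from about 0.35 to 0.925 m from the base axis. Payload 6.4 kg.
Tool frame: the origin (TCP) lies between the finger pads; the fingertips stand 11 mm ahead of it and the grasp point (between the pads) lies 8 mm behind it; x points along the fingers, z is the direction in which the jaws open and shut, and the axes are right-handed (so a half turn about x gives the same grasp; the last joint's range is limited). The gripper opens to 94 mm and grips with 3 to 60 N. Pads are 16 mm wide; open, the fingers measure 119 mm over their backs; the gripper's body (75 mm by 177 mm) begins 78 mm behind the grasp point.
Start: joints at [-1.383, 0.245, 1.558, -0, 1.339, -0.174], TCP at [0.23, -0.608, 0.216] pointing down, gripper open.
Joint ranges: [-3.13, 3.13], [-1.02, 2.26], [0.13, 2.54], [-0.95, 4.09], [0.21, 2.88], [-2.74, 2.74]. Speed limits (rad/s): [2.57, 2.57, 3.14, 3.14, 3.14, 3.14].

INTERFACE

Orientations are given as a rotation vector (axis times angle).
In Python, from plant import * gives the robot as it stands. The module is installed in compiled form; this text tells all that it offers.
- The arm moves only by the shell command python3 -m jog 'ROWS' [FORCE]. ROWS is JSON, a list that holds one entry, the list of rows, each a list of 7 numbers: the closure in counts, from 0 (fully open) to 255 (shut), then the shift along the tool's x, y, z in m, then the turn, a rotation vector about the tool's x, y, z in rad. In form: [[[jaw, tx, ty, tz, rx, ry, rz], ...]]. A call has 1 to 5 rows; each row is the pose to reach, as a shift and turn from the pose commanded when the call began, along the tool's axes at that moment; what a row does not reach only later rows make up. A row lasts 1/10 s, in which the tool goes at most 50 mm and 8.59 degrees, less where a joint would pass 70% of its speed; a pose out of reach is approached as far as the arm can. A call with a gripper value outside its range is refused whole. The fingers move at their own pace and stop on an object; FORCE is the grip in N (left out, the last holds). Time passes only in rows, so rows that repeat a pose let the fingers close. It gives the time, the measured TCP pose, the force and the opening at its end, in the units of the state.
- read_state(): the state, without advancing time (a new reading comes with each control period).
- grab_frame(name): name is "scene" or "top"; returns a dict with "frame" (400x640x3 uint8, red, green, blue), "fx", "fy", "cx", "cy" (pixels), "position" and "orientation" of the camera in the world. Camera axes: x right, y up, looking along -z (the intrinsics and any distortion apply to the point x, -y, -z); pixel columns grow to the right and rows downward; lengths in m; the calibration is good to about 2 mm. A picture is of the moment at which its call begins. There is no depth.
- close_job(): hands the job in, once; it reports no verdict.
The state is a dict: "time_s": time; "joints": joint angles; "qvel": joint speeds; "joint_efforts": joint torques, N m; "tcp_pos": TCP position; "eef_rot": TCP orientation; "force": force on the tool from outside, world axes, zero at the start; "moment": the same for the moment, N m; "grip_width": finger opening in m.
Only numpy, scipy, OpenCV 4.12 (cv2) and the standard library are available. Lean on these libraries where they do the work, as an engineer would, in place of code of your own. Each camera call takes 0.05 s, during which the arm holds its last target.

## Working session

There is one attempt and no reset: what is moved stays moved. The work goes in short steps, Python scripts to look and compute and a shell command to move; the robot and the scene stay as the last step left them, time stands still between calls to the robot, and variables do not carry over. Pictures are saved under pics/ and viewed, and the job is handed in when it is done.

```bash
mkdir -p pics; cat > h.py <<'E'
import numpy as np, cv2
from plant import *
from scipy.spatial.transform import Rotation as R
def shot(name,fn):
    d=grab_frame(name); cv2.imwrite('pics/'+fn+'.png',d['frame'][:,:,::-1])
    np.save('pics/'+fn+'.npy',d,allow_pickle=True); return d
def load(fn): return np.load('pics/'+fn+'.npy',allow_pickle=True).item()
def rot(d):
    o=np.array(d['orientation'],float)
    return o if o.shape==(3,3) else R.from_rotvec(o).as_matrix()
def ray(d,u,v):
    K=np.array([[d['fx'],0,d['cx']],[0,d['fy'],d['cy']],[0,0,1]])
    dist=np.array(d.get('distortion',np.zeros(5)),float)
    p=cv2.undistortPoints(np.array([[[u,v]]],float),K,dist)[0,0]
    return np.array(d['position']),rot(d)@np.array([p[0],-p[1],-1])
def onz(d,u,v,z):
    o,r=ray(d,u,v); return o+r*(z-o[2])/r[2]
def proj(d,P):
    c=rot(d).T@(np.array(P)-d['position'])
    return d['fx']*c[0]/-c[2]+d['cx'], d['fy']*-c[1]/-c[2]+d['cy']
def two(a,ua,b,ub):
    o1,r1=ray(a,*ua);o2,r2=ray(b,*ub)
    s=np.linalg.lstsq(np.c_[r1,-r2],o2-o1,rcond=None)[0]
    p,q=o1+r1*s[0],o2+r2*s[1]; return (p+q)/2,np.linalg.norm(p-q)
E
python3 - <<'E'
from h import *
for n in("scene","top"):
    d=shot(n,n+'0'); print({k:v for k,v in d.items() if k!='frame'})
print(read_state())
E
```

```text
{'fx': 403.0635846979573, 'fy': 403.0635846979573, 'cx': 321.0506152240915, 'cy': 197.1965225458109, 'position': array([1.05049312, 0.72694486, 0.67578861]), 'orientation': array([0.35499051, 1.23047173, 2.36778156])}
{'fx': 468.09922251646606, 'fy': 468.09922251646606, 'cx': 314.6962053099427, 'cy': 195.08978884045797, 'position': array([ 0.35700134, -0.02321674,  1.24507714]), 'orientation': array([ 0.17011585, -0.16501187, -1.54936661])}
{'time_s': 0.1, 'joints': array([-1.38309258e+00,  2.45750550e-01,  1.55885082e+00, -1.00797825e-05,
        1.33866800e+00, -1.74083390e-01]), 'qvel': array([-2.47192093e-04, -4.45945519e-04, -1.68361958e-03, -1.05299148e-03,
       -3.82832640e-05,  2.82077159e-04]), 'joint_efforts': array([-4.19963826e-04, -4.16911805e+01, -3.15526557e+01,  6.86666113e-02,
        3.09889961e-02, -5.30941895e-05]), 'tcp_pos': array([ 0.2299836 , -0.60741985,  0.21547368]), 'eef_rot': array([ 0.93982653,  1.36014404, -0.93789292]), 'force': array([-0.65392034,  0.03010981, -0.19432064]), 'moment': array([ 0.00179434, -0.04186339, -0.00696631]), 'grip_width': 0.09413640750776024}
```

View pics/scene0.png

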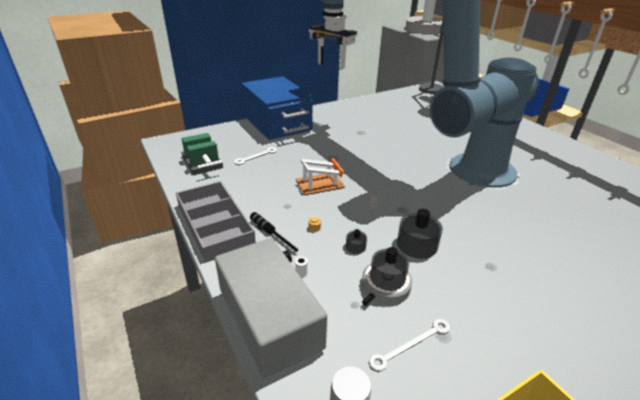

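View pics/top0.png

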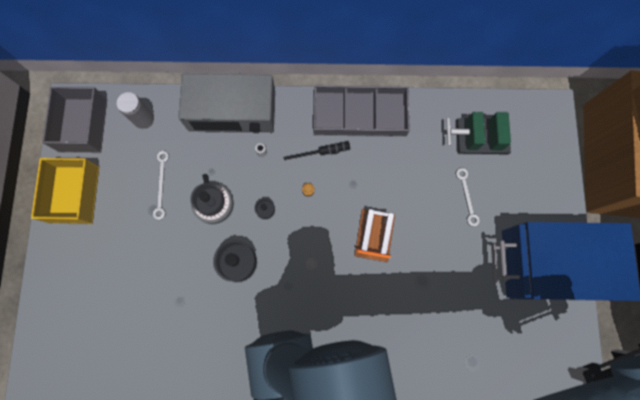

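```bash
python3 - <<'E'
from h import *
a=load('scene0')['frame'][:,:,::-1];b=load('top0')['frame'][:,:,::-1]
A=cv2.resize(a[145:305,240:460],None,fx=3.6,fy=3.6,interpolation=cv2.INTER_CUBIC)
B=cv2.resize(b[130:290,180:405],None,fx=3.5,fy=3.5,interpolation=cv2.INTER_CUBIC)
cv2.imwrite('pics/cA.png',A);cv2.imwrite('pics/cB.png',B)
E
```

```text
(no output)
```

View pics/cA.png

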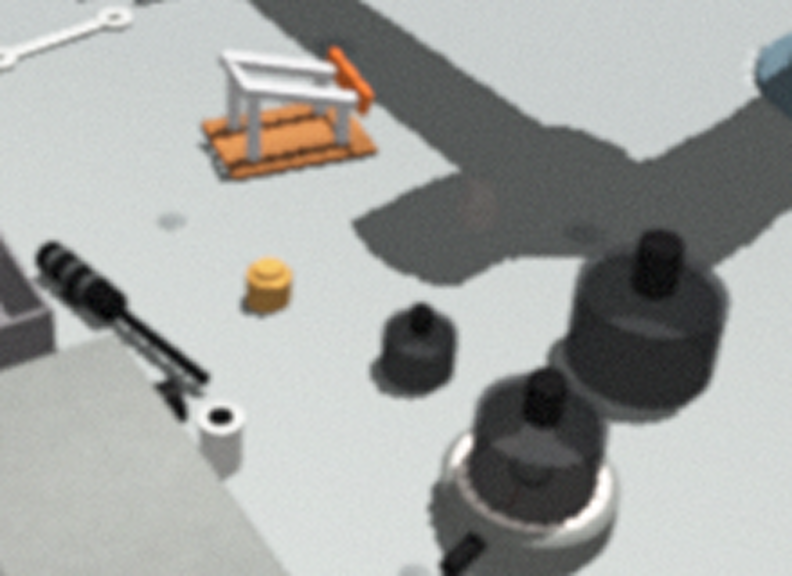

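View pics/cB.png

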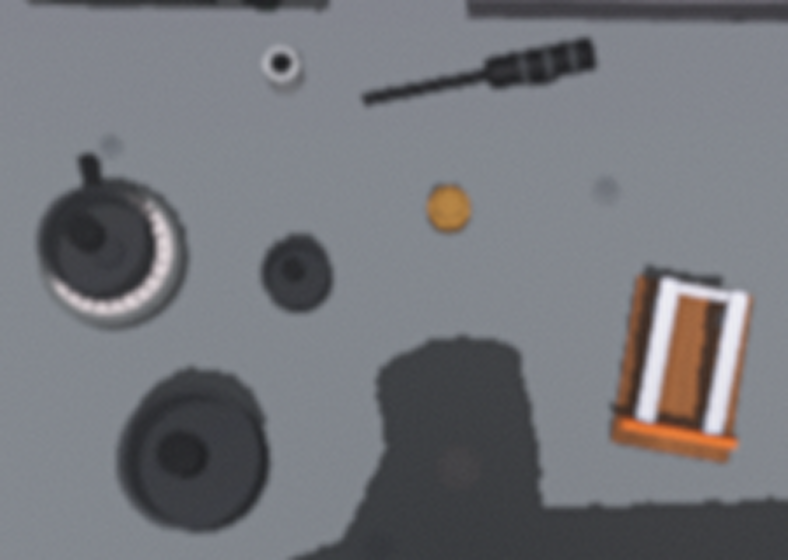

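```bash
python3 - <<'E'
from h import *
a=load('scene0')['frame'][:,:,::-1];b=load('top0')['frame'][:,:,::-1]
def crop(im,x,y,w,h,f): 
    c=cv2.resize(im[y:y+h,x:x+w],None,fx=f,fy=f,interpolation=cv2.INTER_CUBIC).astype(float)
    c=np.clip(255*(c/255).clip(0,1)**.6,0,255)
    return c.astype(np.uint8)
A=crop(a,360,240,60,60,6);B=crop(b,180,170,60,60,6)
C=crop(a,290,150,66,50,6);D=crop(b,345,195,60,75,5)
cv2.imwrite('pics/c1.png',np.hstack([A,B]))
h=np.zeros((380,720,3),np.uint8);h[:300,:396]=C;h[:375,400:700]=D
cv2.imwrite('pics/c2.png',h)
E
```

```text
(no output)
```

View pics/c1.png

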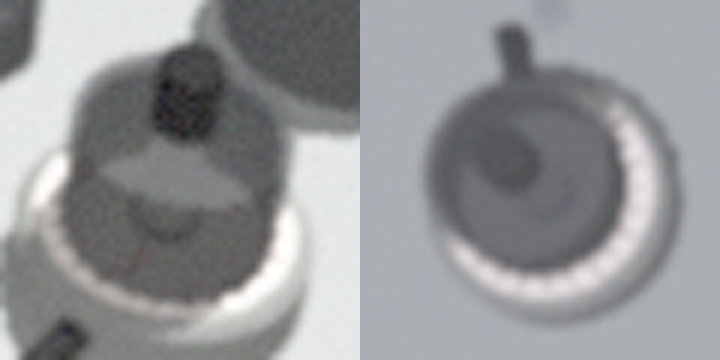

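View pics/c2.png

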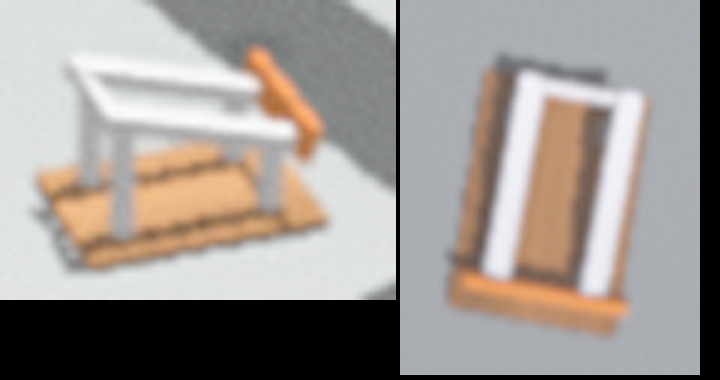

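```bash
python3 - <<'E'
from h import *
s=load('scene0');t=load('top0')
def T(x,y): return (x-400)/5+345-.4,y/5+195-.4
def S(x,y): return x/6+290-.4,y/6+150-.4
k=two(s,(193/6+360-.4,60/6+240-.4),t,(138/6+180-.4,146/6+170-.4));print('knob',k)
print('knob z.11',onz(t,202.6,193.9,.11),onz(s,391.8,249.6,.11))
print('housing',onz(t,212.1,202.1,.028))
L=[onz(t,*T(498,277),.05),onz(t,*T(596,293),.05)]
H=[onz(t,*T(528,75),.081),onz(t,*T(631,95),.081)]
print(L,H);
m=(L[0]+L[1])/2;n=(H[0]+H[1])/2
print('low',m,'high',n,'len',np.linalg.norm(n-m),'w',np.linalg.norm(L[0]-L[1]),np.linalg.norm(H[0]-H[1]),'yaw',np.arctan2(*(n-m)[1::-1]))
for n,p in dict(lipA=(258,50),lipB=(315,130)).items(): print(n,onz(s,*S(*p),.06))
print('lip top ends topview',[onz(t,*T(*p),.06) for p in((458,276),(628,303))])
# cap mask
for d in(s,t):
    hsv=cv2.cvtColor(d['frame'],cv2.COLOR_RGB2HSV)
    m=cv2.inRange(hsv,(10,90,60),(28,255,255))
    n,_,st,c=cv2.connectedComponentsWithStats(m)
    for i in range(1,n):
        if st[i,4]>40: print(st[i],c[i])
E
```

```text
knob (array([0.60120084, 0.26125678, 0.11132782]), np.float64(0.00224409576400097))
knob z.11 [0.60238487 0.26082048 0.11      ] [0.59925147 0.26095298 0.11      ]
housing [0.59822972 0.25465889 0.028     ]
[array([ 0.4752602, -0.1455726,  0.05     ]), array([ 0.46788382, -0.19534911,  0.05      ])] [array([ 0.57432925, -0.15830105,  0.081     ]), array([ 0.56484179, -0.21014484,  0.081     ])]
low [ 0.47157201 -0.17046086  0.05      ] high [ 0.56958552 -0.18422294  0.081     ] len 0.10371616983055024 w 0.05032010047223926 0.052704753620698694 yaw -0.1394981353529477
lipA [ 0.45876876 -0.20660057  0.06      ]
lipB [ 0.47551546 -0.12449076  0.06      ]
lip top ends topview [array([ 0.47447209, -0.12434855,  0.06      ]), array([ 0.46217443, -0.20994825,  0.06      ])]
[480   0  17  35 416] [486.80769231  14.50480769]
[ 494    0   33   43 1052] [509.91539924  19.35551331]
[ 531    0  109   55 3332] [601.06332533  21.84033613]
[   48    11   136   232 19332] [116.18285744 117.61111111]
[315  30  18   8  54] [322.12962963  32.42592593]
[522  38  29  14 209] [535.97607656  44.33014354]
[554  44   9  11  67] [557.85074627  49.07462687]
[544 109  39  17 307] [559.06514658 117.3713355 ]
[332 159  12  18  76] [337.30263158 166.93421053]
[297 174  47  21 552] [319.21014493 183.91304348]
[309 217  12  15 149] [314.08053691 223.76510067]
[ 497  370   77   30 1199] [536.72477064 389.25854879]
[630  71  10  20 155] [634.86451613  79.22580645]
[ 587   94   53  120 1054] [628.03225806 170.67931689]
[  31  157   68   67 3926] [ 64.74095772 190.38869078]
[302 183  12  13 122] [307.78688525 189.09836066]
[355 209  35  53 780] [371.77307692 238.53589744]
```

```bash
cat >> h.py <<'E'
YAW=-0.142
rx=np.array([np.cos(YAW),np.sin(YAW),0]);ry=np.array([-np.sin(YAW),np.cos(YAW),0]);up=np.array([0,0,1.])
RX=rx*np.cos(.3)+up*np.sin(.3); RZ=up*np.cos(.3)-rx*np.sin(.3)
def ori(x,z): return np.c_[x,np.cross(z,x),z]
DOWN=ori(-up,ry); RACK=ori(-RZ,ry)
def to(p,M):
    s=read_state();C=R.from_rotvec(s['eef_rot']).as_matrix()
    print('t',round(s['time_s'],2),'tcp',s['tcp_pos'].round(4),'w',round(s['grip_width'],4),'F',s['force'].round(1))
    print(' shift',(C.T@(np.array(p)-s['tcp_pos'])).round(4),'turn',R.from_matrix(C.T@M).as_rotvec().round(4))
E
python3 - <<'E'
from h import *
s=read_state();print(R.from_rotvec(s['eef_rot']).as_matrix().round(3))
to([.601,.261,.28],DOWN); to([.601,.261,.28],ori(-up,-ry))
t=load('top0');f=t['frame'].astype(int)
# rails: white centreline per row; lip mask
for v in range(212,252,4):
    r=f[v,350:400].min(1); i=np.where(r>170)[0]
    print(v,i+350)
E
```

```text
[[-0.     0.935  0.354]
 [ 0.002  0.354 -0.935]
 [-1.     0.    -0.002]]
t 0.1 tcp [ 0.23   -0.6074  0.2155] w 0.0941 F [-0.7  0.  -0.2]
 shift [-0.0632  0.6544 -0.681 ] turn [-2.6378e+00 -2.0000e-04 -2.3000e-03]
t 0.1 tcp [ 0.23   -0.6074  0.2155] w 0.0941 F [-0.7  0.  -0.2]
 shift [-0.0632  0.6544 -0.681 ] turn [ 5.038e-01 -1.700e-03  1.000e-04]
212 [369 370 371 372 373 374 375 376 377 378 379 380 381]
216 [368 369 370 371 372 388 389 390 391 392]
220 [367 368 369 370 371 388 389 390 391 392]
224 [367 368 369 370 371 387 388 389 390 391]
228 [366 367 368 369 370 386 387 388 389 390]
232 [365 366 367 368 369 385 386 387 388 389]
236 [364 365 366 367 368 385 386 387 388 389]
240 [364 365 366 367 368 384 385 386 387 388]
244 [363 364 365 366 367 383 384 385 386 387]
248 [362 363 364 365 366 382 383 384 385 386]
```

```bash
python3 -m jog '[[[0,-0.08,0.05,-0.05,0.25,0,0],[0,-0.09,0.65,-0.68,0.5,0,0],[0,-0.09,0.65,-0.68,0.5,0,0],[0,-0.09,0.65,-0.68,0.5,0,0],[0,-0.09,0.65,-0.68,0.5,0,0]]]'
cat >g.sh <<'E'
python3 -c "
from h import *
to($1,$2)"
E
bash g.sh '[.601,.261,.28]' 'ori(-up,-ry)'
```

```text
time_s: 0.6
tcp_pos: [0.3217, -0.3918, 0.2651]
eef_rot: [1.312, 1.14, -1.311]
force: [0.9, 0.1, 1.0]
grip_width: 0.0939
t 0.6 tcp [ 0.3217 -0.3918  0.2651] w 0.0939 F [0.9 0.1 1. ]
 shift [-0.0145  0.1856 -0.6853] turn [ 0.0023 -0.0006  0.0002]
```

```bash
python3 -m jog '[[[0,-0.015,0.186,-0.685,0,0,0],[0,-0.015,0.186,-0.685,0,0,0],[0,-0.015,0.186,-0.685,0,0,0],[0,-0.015,0.186,-0.685,0,0,0],[0,-0.015,0.186,-0.685,0,0,0]]]' >/dev/null
bash g.sh '[.601,.261,.28]' 'ori(-up,-ry)'
```

```text
t 1.1 tcp [ 0.4197 -0.1619  0.2706] w 0.094 F [ 0.3 -0.7 -0.6]
 shift [-0.0094  0.1211 -0.4439] turn [ 0.0033 -0.     -0.0001]
```

```bash
python3 -m jog '[[[0,-0.009,0.121,-0.444,0,0,0],[0,-0.009,0.121,-0.444,0,0,0],[0,-0.009,0.121,-0.444,0,0,0],[0,-0.009,0.121,-0.444,0,0,0],[0,-0.009,0.121,-0.444,0,0,0]]]' >/dev/null
bash g.sh '[.601,.261,.28]' 'ori(-up,-ry)'
```

```text
t 1.6 tcp [0.5181 0.0681 0.2754] w 0.094 F [-0.4 -0.7  1. ]
 shift [-0.0046  0.0556 -0.2025] turn [0.0042 0.0002 0.0001]
```

```bash
python3 -m jog '[[[0,0.00,0.063,-0.204,0,0,0],[0,0,0.063,-0.204,0,0,0],[60,0,0.057,-0.204,0,0,0],[120,0,0.057,-0.204,0,0,0],[120,0,0.057,-0.204,0,0,0]]]' >/dev/null
bash g.sh '[.601,.261,.20]' 'ori(-up,-ry)'
python3 -c "
from h import *
print(read_state()['joints'].round(2))
shot('scene','s1');shot('top','t1')"
```

```text
t 2.1 tcp [0.6026 0.2639 0.2742] w 0.0737 F [ 0.3 -0.1 -0.5]
 shift [ 0.0742 -0.0011  0.0031] turn [ 0.0079 -0.0002  0.0016]
[0.24 0.22 1.48 0.   1.44 1.95]
```

View pics/s1.png

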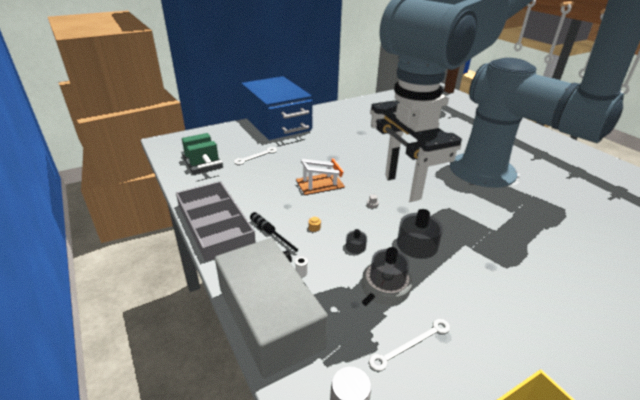

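View pics/t1.png

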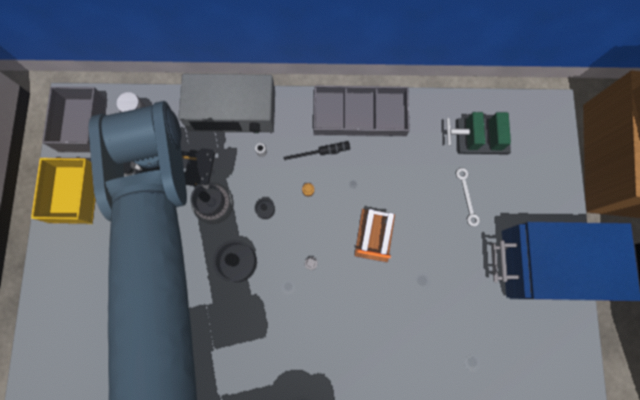

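```bash
python3 - <<'E'
from h import *
s=load('s1');t=load('t1')
p=read_state()['tcp_pos'];C=R.from_rotvec(read_state()['eef_rot']).as_matrix()
tip=p+C[:,0]*.011
print('tip',tip,proj(s,tip),proj(t,tip),[proj(s,tip+C[:,2]*k) for k in(.04,-.04)],proj(s,[.601,.261,.11]))
a=s['frame'][130:290,340:460,::-1];b=t['frame'][130:290,160:280,::-1]
cv2.imwrite('pics/c3.png',np.hstack([cv2.resize(x,None,fx=3.3,fy=3.3,interpolation=cv2.INTER_CUBIC) for x in(a,b)]))
E
```

```text
tip [0.60219368 0.26130069 0.26351904] (np.float64(400.68601751058526), np.float64(188.7180794307017)) (np.float64(185.64819910973083), np.float64(178.74400315142805)) [(np.float64(389.8788953177887), np.float64(178.0028852508952)), (np.float64(412.3995079234394), np.float64(200.3319320417783))] (np.float64(391.147980058887), np.float64(249.88375744802272))
```

View pics/c3.png

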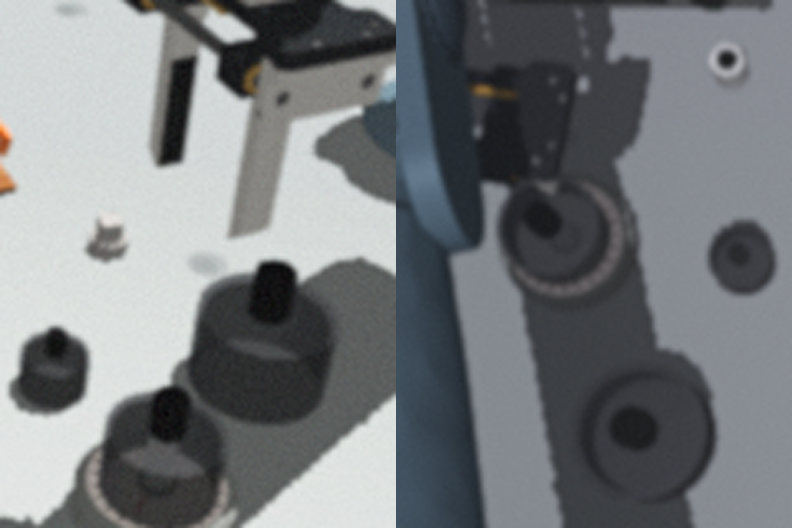

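```bash
bash g.sh '[.601,.261,.096]' 'ori(-up,-ry)'; python3 -m jog '[[[120,0.05,0,0,0,0,0],[120,0.09,0,0,0,0,0],[120,0.13,0,0,0,0,0],[120,0.155,0,0,0,0,0],[120,0.155,0,0,0,0,0]]]' |tail -2
bash g.sh '[.601,.261,.096]' 'ori(-up,-ry)'
python3 -c "
from h import *
s=shot('scene','s2')
a=s['frame'][200:320,340:460,::-1]
cv2.imwrite('pics/c4.png',cv2.resize(a,None,fx=4,fy=4,interpolation=cv2.INTER_CUBIC))"
```

```text
t 2.2 tcp [0.6022 0.2613 0.2745] w 0.0654 F [-0.2 -0.2  0.4]
 shift [ 0.1785 -0.0009  0.0003] turn [0.0062 0.0008 0.0016]
force: [-0.3, -0.1, -0.3]
grip_width: 0.0499
t 2.7 tcp [0.599  0.2574 0.1159] w 0.0499 F [-0.3 -0.1 -0.3]
 shift [ 0.0199  0.0016 -0.0039] turn [0.0018 0.0038 0.0086]
```

View pics/c4.png

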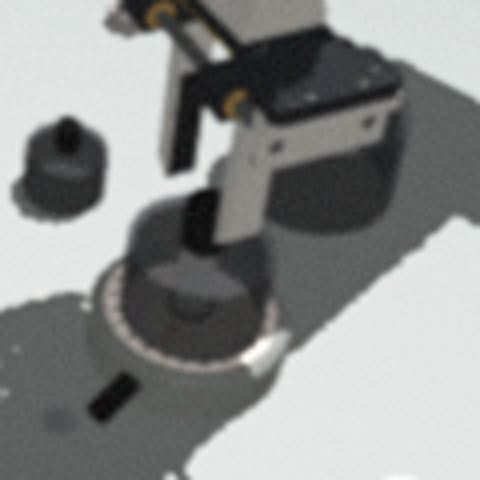

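```bash
python3 -m jog '[[[120,0.01,0,-0.002,0,0,0],[120,0.018,0,-0.002,0,0,0],[120,0.018,0,-0.002,0,0,0]]]' 35 |tail -2
bash g.sh '[.601,.261,.096]' 'ori(-up,-ry)'
python3 -m jog '[[[255,0,0,0,0,0,0],[255,0,0,0,0,0,0],[255,0,0,0,0,0,0],[255,0,0,0,0,0,0],[255,0,0,0,0,0,0]]]' 35
bash g.sh '[.601,.261,.096]' 'ori(-up,-ry)'
```

```text
force: [-0.0, 0.1, -0.4]
grip_width: 0.0498
t 3.05 tcp [0.6025 0.2619 0.1024] w 0.0498 F [-0.   0.1 -0.4]
 shift [ 0.0064 -0.0014  0.0011] turn [0.0037 0.0002 0.0004]
time_s: 3.55
tcp_pos: [0.6029, 0.262, 0.103]
eef_rot: [1.31, 1.14, -1.31]
force: [-0.1, -0.4, 1.2]
grip_width: 0.0235
t 3.55 tcp [0.6029 0.262  0.103 ] w 0.0235 F [-0.1 -0.4  1.2]
 shift [ 0.007  -0.0018  0.0013] turn [ 0.0039  0.     -0.0005]
```

```bash
python3 -m jog '[[[180,0,0,0,0,0,0],[180,0,0,0,0,0,0],[180,0.007,-0.001,0,0,0,0],[180,0.008,-0.001,0,0,0,0],[180,0.008,-0.001,0,0,0,0]]]' 40 |tail -2
python3 -m jog '[[[255,0,0,0,0,0,0],[255,0,0,0,0,0,0],[255,0,0,0,0,0,0],[255,0,0,0,0,0,0]]]' 40
bash g.sh '[.601,.261,.096]' 'ori(-up,-ry)'
```

```text
force: [-0.0, 0.2, 0.7]
grip_width: 0.0277
time_s: 4.45
tcp_pos: [0.6016, 0.2621, 0.0945]
eef_rot: [1.31, 1.141, -1.31]
force: [-0.1, 0.7, -2.3]
grip_width: 0.0233
t 4.45 tcp [0.6016 0.2621 0.0945] w 0.0233 F [-0.1  0.7 -2.3]
 shift [-0.0015 -0.0005  0.0012] turn [0.0038 0.0001 0.0002]
```

```bash
python3 -m jog '[[[255,-0.01,0,0,0,0,0],[255,-0.03,0,0,0,0,0],[255,-0.06,0,0,0,0,0],[255,-0.1,0,0,0,0,0],[255,-0.14,0,0,0,0,0]]]' |tail -2
python3 -m jog '[[[255,-0.01,0,0,0,0,0],[255,-0.01,0,0,0,0,0],[255,-0.01,0,0,0,0,0]]]' |tail -2
bash g.sh '[.601,.261,.096]' 'ori(-up,-ry)'
python3 -c "
from h import *
s=shot('scene','s3');t=shot('top','t3')
a=s['frame'][110:310,310:470,::-1];b=t['frame'][130:290,160:288,::-1]
cv2.imwrite('pics/c5.png',np.hstack([cv2.resize(x,(400,500),interpolation=cv2.INTER_CUBIC) for x in(a,b)]))"
```

```text
force: [1.8, 0.7, -1.6]
grip_width: 0.0233
force: [0.5, 0.3, -2.1]
grip_width: 0.0232
t 5.25 tcp [0.6008 0.2619 0.2425] w 0.0232 F [ 0.5  0.3 -2.1]
 shift [0.1465 0.0008 0.0007] turn [0.0037 0.0011 0.0029]
```

View pics/c5.png

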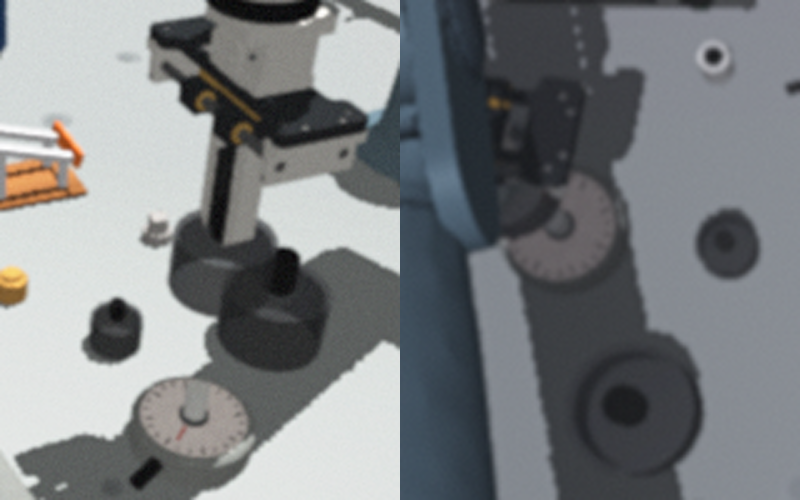

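```bash
python3 - <<'E'
from h import *
t=load('t3');f=t['frame'].astype(int)
O=np.array([.4725,-.169,.05])
def onp(d,u,v):
    o,r=ray(d,u,v); return o+r*(RZ@(O-o))/(RZ@r)
L=[];Rr=[]
for v in range(217,249,2):
    r=np.clip(f[v,355:400].min(1)-120,0,None).astype(float); x=np.arange(355,400)
    mid=375+ (248-v)*.16*1.0+3*0
    # split at gap
    c=np.average(x,weights=r)
    for lst,m in((L,x<c),(Rr,x>=c)):
        u=np.average(x[m],weights=r[m]); p=onp(t,u,v)-O; lst.append([p@RX,p@ry])
for l in(L,Rr):
    l=np.array(l); k=np.polyfit(l[:,0],l[:,1],1); print('rail slope',k[0].round(4),'y at 0/40mm',k[1].round(4),(k[1]+.04*k[0]).round(4))
for n,d in(('top',t),('scene',load('s3'))):
    hsv=cv2.cvtColor(d['frame'],cv2.COLOR_RGB2HSV)
    m=cv2.inRange(hsv,(3,170,150),(14,255,255))
    n_,lab,st,c=cv2.connectedComponentsWithStats(m)
    for i in range(1,n_):
        if 15<st[i,4]<200: print(n,st[i],c[i],onz(d,*c[i],.058))
E
```

```text
rail slope 0.0299 y at 0/40mm 0.024 0.0252
rail slope 0.0315 y at 0/40mm -0.0325 -0.0312
top [357 250  32   8  89] [372.91011236 253.5505618 ] [ 0.46584636 -0.16668405  0.058     ]
scene [332 160  10  16  32] [337.      166.84375] [ 0.47350102 -0.15636545  0.058     ]
```

```bash
cat > rail.py <<'E'
from h import *
O=np.array([.4725,-.169,.05])
def onp(d,u,v):
    o,r=ray(d,u,v); return o+r*(RZ@(O-o))/(RZ@r)
for n in('t3','top0'):
    t=load(n);f=t['frame'].astype(int)
    L=[];Rr=[]
    for v in range(217,249,2):
        r=np.clip(f[v,355:400].min(1)-160,0,None).astype(float); x=np.arange(355,400)
        c=np.average(x,weights=r)
        for lst,m in((L,x<c),(Rr,x>=c)):
            u=np.average(x[m],weights=r[m]); p=onp(t,u,v)-O; lst.append([p@RX,p@ry])
    for l in(L,Rr):
        l=np.array(l); k=np.polyfit(l[:,0],l[:,1],1); print(n,'rail slope',k[0].round(4),'y at 0/40mm',k[1].round(4),(k[1]+.04*k[0]).round(4),'x range',l[:,0].min(),l[:,0].max())
E
python3 rail.py
```

```text
t3 rail slope -0.0228 y at 0/40mm 0.0246 0.0237 x range 0.007090272228898695 0.08528909283926038
t3 rail slope -0.023 y at 0/40mm -0.0255 -0.0264 x range 0.015190472151539996 0.09317845868012466
top0 rail slope -0.0234 y at 0/40mm 0.0246 0.0237 x range 0.0070812949353801285 0.08529015169344124
top0 rail slope -0.0223 y at 0/40mm -0.0255 -0.0264 x range 0.015186058451152758 0.09317043013670945
```

```bash
sed -i 's/^YAW=.*/YAW=-0.165/' h.py; python3 - <<'E'
from h import *
exec(open('rail.py').read().split('for n')[0])
s=load('s3')
O=np.array([.4724,-.1695,.05])
a=s['frame'][148:196,288:354,::-1]
im=cv2.resize(a,None,fx=12,fy=12,interpolation=cv2.INTER_CUBIC)
# overlay predicted rail edges
for y in(-.031,-.019,.019,.031):
    q=[proj(s,O+RX*x+ry*y) for x in(0,.105)]
    q=[(int((u-288+.5)*12),int((v-148+.5)*12)) for u,v in q]; cv2.line(im,*q,(0,0,255),1)
q=[proj(s,O+RX*x+ry*y+RZ*.01) for x,y in((0,-.042),(0,.042),(-.006,.042),(-.006,-.042))]
q=np.array([[(u-288+.5)*12,(v-148+.5)*12] for u,v in q]).astype(int); cv2.polylines(im,[q],True,(255,0,0),1)
cv2.imwrite('pics/c6.png',im)
t=load('t3');a=t['frame'][203:263,350:398,::-1]
im=cv2.resize(a,None,fx=10,fy=10,interpolation=cv2.INTER_CUBIC)
for y in(-.031,-.019,.019,.031):
    q=[proj(t,O+RX*x+ry*y) for x in(0,.105)]
    q=[(int((u-350+.5)*10),int((v-203+.5)*10)) for u,v in q]; cv2.line(im,*q,(0,0,255),1)
q=[proj(t,O+RX*x+ry*y+RZ*.01) for x,y in((0,-.042),(0,.042),(-.006,.042),(-.006,-.042))]
q=np.array([[(u-350+.5)*10,(v-203+.5)*10] for u,v in q]).astype(int); cv2.polylines(im,[q],True,(255,0,0),1)
cv2.imwrite('pics/c7.png',im)
E
```

```text
(no output)
```

View pics/c6.png

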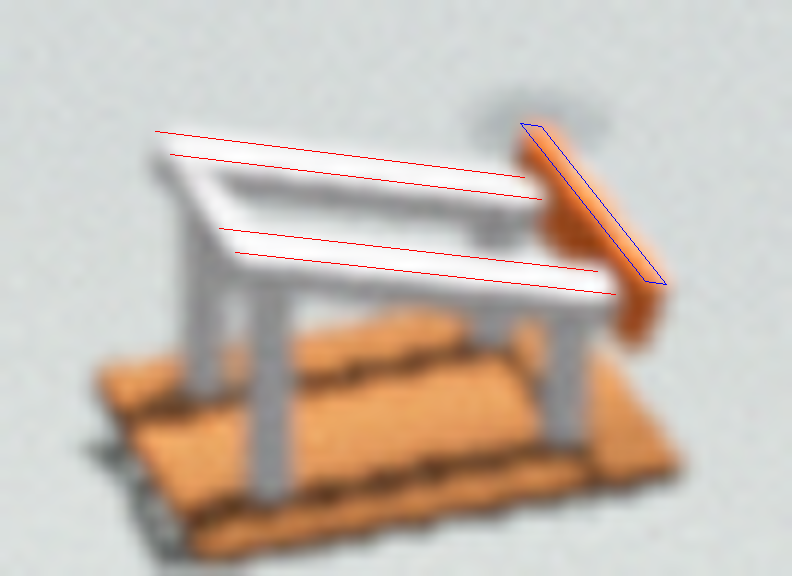

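View pics/c7.png

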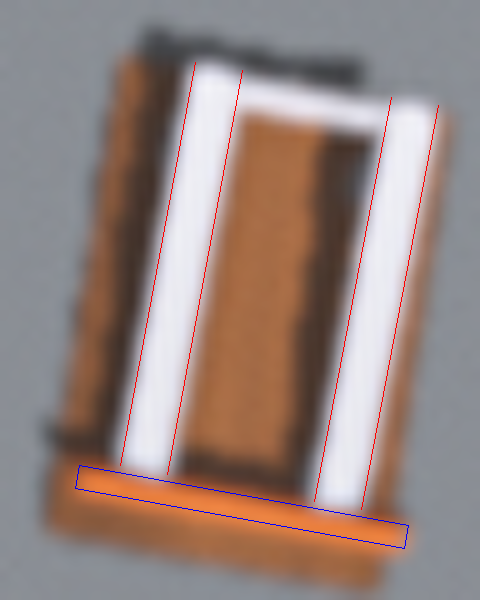

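```bash
cat >> h.py <<'E'
O=np.array([.4724,-.1695,.05]); RK=ori(-RZ,-ry)
def rk(x,y,z): return O+RX*x+ry*y+RZ*(z+.0645)
E
bash g.sh 'rk(.048,0,.06)' RK
```

```text
t 5.35 tcp [0.6004 0.2618 0.2415] w 0.0234 F [-0.1 -0.6 -0.7]
 shift [ 0.0595 -0.058   0.445 ] turn [ 0.0268 -0.0021  0.3046]
```

```bash
python3 -m jog '[[[255,0,-0.01,0.03,0,0,0],[255,0,-0.015,0.08,0,0,0],[255,0,-0.02,0.13,0,0,0],[255,0,-0.03,0.18,0.01,0,0],[255,0,-0.03,0.23,0.02,0,0.05]]]' |tail -2
bash g.sh 'rk(.048,0,.06)' RK
```

```text
force: [0.5, 0.2, -1.4]
grip_width: 0.0234
t 5.85 tcp [0.5391 0.0384 0.2423] w 0.0234 F [ 0.5  0.2 -1.4]
 shift [ 0.058  -0.0268  0.2159] turn [ 0.0067 -0.0014  0.2526]
```

```bash
python3 -m jog '[[[255,0,-0.005,0.05,0,0,0.06],[255,0.0,-0.01,0.1,0,0,0.12],[255,0.01,-0.02,0.15,0,0,0.18],[255,0.02,-0.025,0.19,0.006,0,0.24],[255,0.03,-0.027,0.21,0.006,0,0.25]]]' |tail -2
python3 -m jog '[[[255,0,0,0,0,0,0],[255,0,0,0,0,0,0]]]' |tail -2
bash g.sh 'rk(.048,0,.06)' RK
```

```text
force: [-0.4, 0.7, -1.1]
grip_width: 0.0242
force: [1.4, 0.2, -0.8]
grip_width: 0.0232
t 6.55 tcp [ 0.4817 -0.163   0.2119] w 0.0232 F [ 1.4  0.2 -0.8]
 shift [ 0.0277 -0.0075  0.008 ] turn [-0.001  -0.003   0.0026]
```

```bash
python3 -m jog '[[[255,0.02,-0.008,0.008,0,0,0],[255,0.045,-0.0075,0.008,0,0,0],[255,0.06,-0.0075,0.008,0,0,0],[255,0.06,-0.0075,0.008,0,0,0],[255,0.06,-0.0075,0.008,0,0,0]]]' |tail -2
bash g.sh 'rk(.048,0,.025)' RK
python3 - <<'E'
from h import *
s=shot('scene','s4');t=shot('top','t4')
st=read_state();C=R.from_rotvec(st['eef_rot']).as_matrix();p=st['tcp_pos']
c=p+C[:,0]*.0645; k=np.linspace(0,2*np.pi,60)
out=[]
for d,(x,y,w,h) in((s,(270,110,90,100)),(t,(330,190,90,100))):
    im=cv2.resize(d['frame'][y:y+h,x:x+w,::-1],None,fx=4.4,fy=4.4,interpolation=cv2.INTER_CUBIC)
    for b in(0,):
        q=np.array([[(z-o+.5)*4.4 for z,o in zip(proj(d,c-C[:,0]*b+.04*(np.cos(a)*C[:,1]+np.sin(a)*C[:,2])),(x,y))] for a in k]).astype(int)
        cv2.polylines(im,[q],True,(0,0,255),1)
    out.append(im)
cv2.imwrite('pics/c8.png',np.hstack(out))
E
```

```text
force: [-0.1, 0.1, -0.9]
grip_width: 0.0233
t 7.05 tcp [ 0.492 -0.172  0.154] w 0.0233 F [-0.1  0.1 -0.9]
 shift [ 0.004  -0.0016  0.0008] turn [ 0.0023 -0.0025  0.0002]
```

View pics/c8.png

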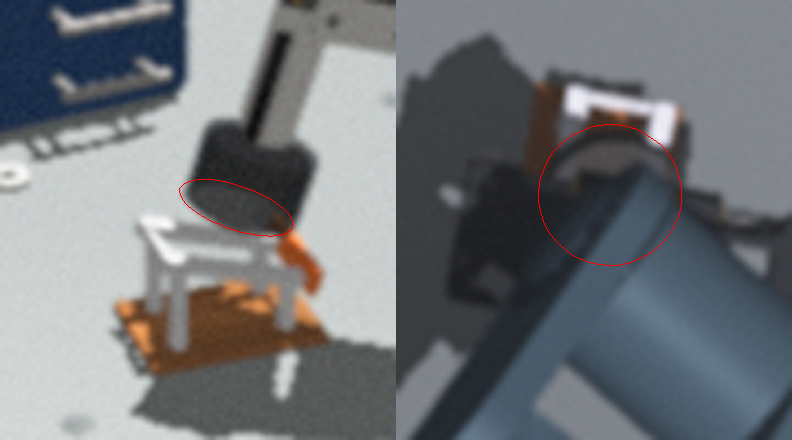

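```bash
python3 -m jog '[[[255,0.008,0,0,0,0,0],[255,0.016,0,0,0,0,0],[255,0.020,0,0,0,0,0],[255,0.022,0,0,0,0,0],[255,0.022,0,0,0,0,0]]]' |tail -2
bash g.sh 'rk(.048,0,.0)' RK
python3 -m jog '[[[255,0,0,0,0,0,0],[255,0.002,0,0,0,0,0],[255,0.002,0,0,0,0,0]]]' |tail -2
bash g.sh 'rk(.048,0,.0)' RK
```

```text
force: [-0.8, 0.1, -1.8]
grip_width: 0.0229
t 7.65 tcp [ 0.4977 -0.1739  0.1321] w 0.0229 F [-0.8  0.1 -1.8]
 shift [ 0.0064 -0.0008 -0.0002] turn [ 0.0002 -0.0021  0.0009]
force: [-0.6, -0.2, -0.8]
grip_width: 0.0233
t 7.95 tcp [ 0.4985 -0.1741  0.1307] w 0.0233 F [-0.6 -0.2 -0.8]
 shift [ 0.0048 -0.0011 -0.0002] turn [ 0.0004 -0.0017  0.0001]
```

```bash
for i in 1; do python3 -m jog '[[[255,0.001,0,0,0,0,0],[255,0.002,0,0,0,0,0],[255,0.002,0,0,0,0,0]]]' |grep force; done
bash g.sh 'rk(.048,0,.0)' RK
python3 -m jog '[[[255,0.001,0,0,0,0,0],[255,0.0015,0,0,0,0,0],[255,0.0015,0,0,0,0,0]]]' |grep force
bash g.sh 'rk(.048,0,.0)' RK
```

```text
force: [-0.2, 0.1, -0.9]
t 8.25 tcp [ 0.499  -0.1741  0.1287] w 0.0232 F [-0.2  0.1 -0.9]
 shift [ 0.0027 -0.001  -0.0002] turn [ 0.0004 -0.0019  0.0002]
force: [0.2, 0.7, -1.4]
t 8.55 tcp [ 0.4995 -0.1742  0.1273] w 0.0228 F [ 0.2  0.7 -1.4]
 shift [ 0.0013 -0.0011 -0.0002] turn [ 0.0004 -0.0018  0.0001]
```

Now 1 mm steps until contact.

```bash
python3 -m jog '[[[255,0.001,0,0,0,0,0],[255,0.001,0,0,0,0,0]]]' |grep force
python3 -m jog '[[[255,0.001,0,0,0,0,0],[255,0.001,0,0,0,0,0]]]' |grep force
bash g.sh 'rk(.048,0,.0)' RK
python3 - <<'E'
from h import *
s=shot('scene','s5')
a=s['frame'][120:205,275:355,::-1]
cv2.imwrite('pics/c9.png',cv2.resize(a,None,fx=7,fy=7,interpolation=cv2.INTER_CUBIC))
E
```

```text
force: [0.3, 0.1, -1.2]
force: [-4.5, 1.8, 6.1]
t 8.95 tcp [ 0.5    -0.1743  0.1262] w 0.0234 F [-4.5  1.8  6.1]
 shift [ 0.0001 -0.0013 -0.0002] turn [ 0.0011 -0.0019  0.0009]
```

View pics/c9.png

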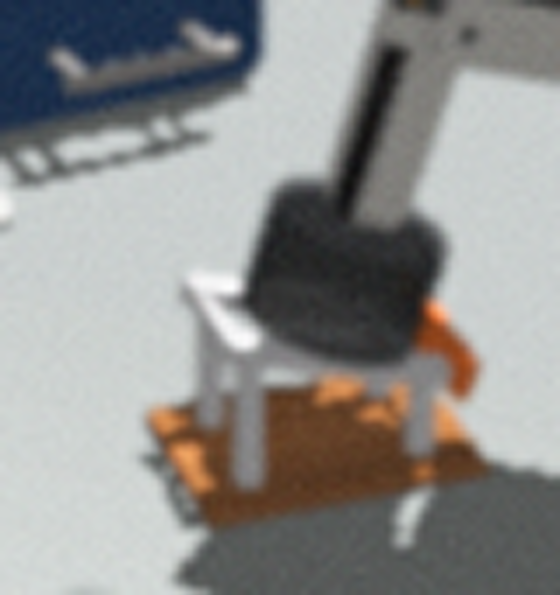

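```bash
python3 -m jog '[[[255,-0.0005,-0.002,0,0,0,0],[255,-0.0005,-0.004,0,0,0,0],[255,-0.0005,-0.004,0,0,0,0]]]' |grep force
python3 -m jog '[[[255,0,-0.001,0,0,0,0],[255,0,-0.001,0,0,0,0]]]' |grep force
python3 -m jog '[[[255,0,-0.001,0,0,0,0],[255,0,-0.001,0,0,0,0]]]' |grep force
bash g.sh 'rk(.040,0,.0)' RK
```

```text
force: [0.7, -0.2, 1.3]
force: [0.6, 0.0, 2.5]
force: [0.4, -0.2, 2.6]
t 9.7 tcp [ 0.4946 -0.1737  0.1247] w 0.0231 F [ 0.4 -0.2  2.6]
 shift [ 0.0001 -0.0036 -0.0005] turn [ 0.0004 -0.0012 -0.0011]
```

```bash
python3 -m jog '[[[255,0,-0.001,0,0,0,0],[255,0,-0.001,0,0,0,0]]]' |grep force
python3 -m jog '[[[255,0,-0.001,0,0,0,0],[255,0,-0.001,0,0,0,0]]]' |grep force
bash g.sh 'rk(.040,0,.0)' RK
```

```text
force: [1.0, 0.9, 3.5]
force: [0.8, 0.4, 4.1]
t 10.1 tcp [ 0.4926 -0.1733  0.124 ] w 0.0232 F [0.8 0.4 4.1]
 shift [ 0.0001 -0.0015 -0.0004] turn [ 0.0004 -0.0014 -0.0009]
```

```bash
python3 -m jog '[[[255,-0.0003,-0.001,0,0,0,0],[255,-0.0003,-0.001,0,0,0,0]]]' |grep force
python3 -m jog '[[[255,0,-0.001,0,0,0,0],[255,0,-0.001,0,0,0,0]]]' |grep force
python3 -m jog '[[[255,0,-0.001,0,0,0,0],[255,0,-0.001,0,0,0,0]]]' |grep force
bash g.sh 'rk(.040,0,.0)' RK
```

```text
force: [0.7, 0.2, 4.6]
force: [1.5, -0.7, 3.7]
force: [5.2, -0.7, 4.4]
t 10.7 tcp [ 0.4902 -0.1729  0.1236] w 0.0232 F [ 5.2 -0.7  4.4]
 shift [ 0.0005  0.0009 -0.0004] turn [-0.     -0.0013 -0.0022]
```

```bash
python3 -m jog '[[[255,0,-0.0007,0,0,0,0],[255,0,-0.0007,0,0,0,0]]]' |grep force
bash g.sh 'rk(.040,0,.0)' RK
python3 - <<'E'
from h import *
s=shot('scene','s6');t=shot('top','t6')
a=s['frame'][120:205,275:355,::-1];b=t['frame'][195:280,330:410,::-1]
cv2.imwrite('pics/c10.png',np.hstack([cv2.resize(x,None,fx=5,fy=5,interpolation=cv2.INTER_CUBIC) for x in(a,b)]))
E
```

```text
force: [5.9, -0.0, 4.7]
t 10.9 tcp [ 0.4898 -0.1728  0.1237] w 0.0232 F [ 5.9 -0.   4.7]
 shift [ 0.0007  0.0013 -0.0004] turn [-0.0002 -0.0012 -0.0031]
```

View pics/c10.png

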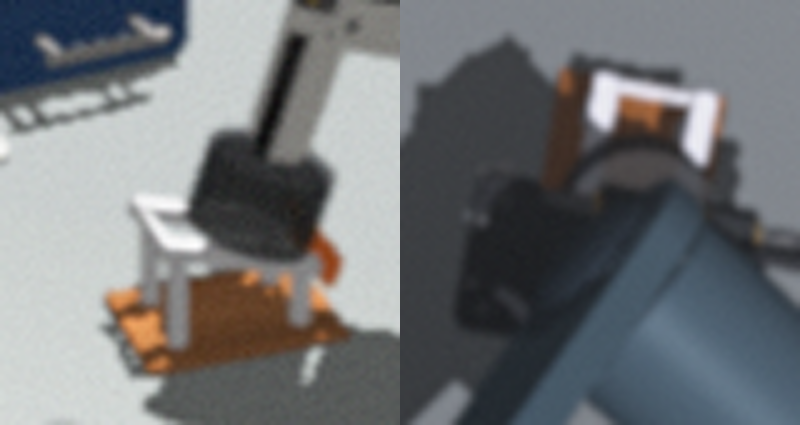

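```bash
python3 -m jog '[[[225,0,0,0,0,0,0],[190,0,0,0,0,0,0],[150,0,0,0,0,0,0],[120,0,0,0,0,0,0],[120,0,0,0,0,0,0]]]' |tail -2
python3 -m jog '[[[120,-0.01,0,0,0,0,0],[120,-0.03,0,0,0,0,0],[120,-0.07,0,0,0,0,0],[120,-0.12,0,0,0,0,0],[120,-0.15,0,0,0,0,0]]]' |tail -2
```

```text
force: [-0.7, -0.8, 0.1]
grip_width: 0.0443
force: [-0.4, -0.1, 0.0]
grip_width: 0.0498
```

```bash
python3 - <<'E'
from h import *
s=shot('scene','s7');t=shot('top','t7')
for d in(load('scene0'),load('top0'),s,t):
    hsv=cv2.cvtColor(d['frame'],cv2.COLOR_RGB2HSV)
    m=cv2.inRange(hsv,(10,90,60),(28,255,255))
    n,_,st,c=cv2.connectedComponentsWithStats(m)
    for i in range(1,n):
        if 80<st[i,4]<200 and st[i,2]<20: print(st[i],c[i],onz(d,*c[i],.017))
to([.62,.04,.2],ori(-up,-ry))
a=s['frame'][120:220,270:370,::-1];b=t['frame'][150:270,180:300,::-1]
cv2.imwrite('pics/c11.png',np.hstack([cv2.resize(x,(400,400),interpolation=cv2.INTER_CUBIC) for x in(a,b)]))
E
```

```text
[309 217  12  15 149] [314.08053691 223.76510067] [0.64269864 0.00710441 0.017     ]
[630  71  10  20 155] [634.86451613  79.22580645] [ 0.97304561 -0.91926333  0.017     ]
[302 183  12  13 122] [307.78688525 189.09836066] [0.63990348 0.00169147 0.017     ]
[309 217  12  15 149] [314.08053691 223.76510067] [0.64269864 0.00710441 0.017     ]
[631  71   9  19 147] [634.99319728  79.17006803] [ 0.97322199 -0.91964969  0.017     ]
[302 183  12  13 123] [307.77235772 189.04878049] [0.64003985 0.00173308 0.017     ]
t 12.1 tcp [ 0.4462 -0.1668  0.2724] w 0.0497 F [ 0.4 -0.7  0.7]
 shift [ 0.1099  0.1094 -0.2327] turn [ 0.0011  0.0037 -0.309 ]
```

View pics/c11.png

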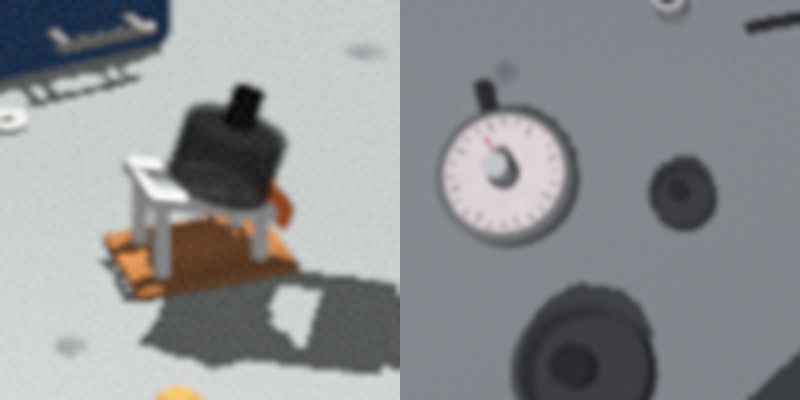

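View pics/t7.png

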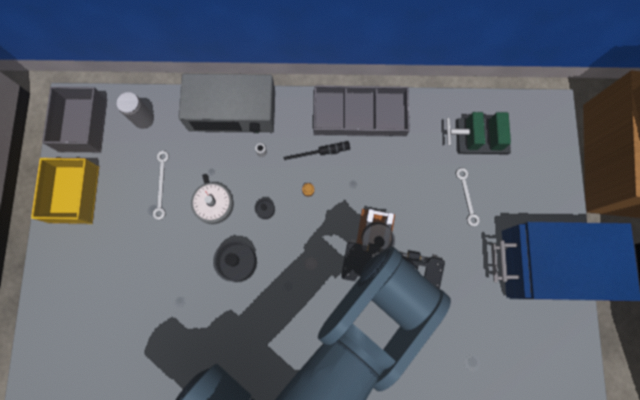

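```bash
python3 - <<'E'
from h import *
s=load('s7');t=load('t7')
print('cap',two(s,(314.08,223.77),t,(307.78,189.07)))
def crop(im,x,y,w,h,f): return cv2.resize(im[y:y+h,x:x+w,::-1],None,fx=f,fy=f,interpolation=cv2.INTER_CUBIC)
A=crop(s['frame'],355,250,60,50,6);B=crop(t['frame'],185,177,60,50,6)
C=crop(s['frame'],298,208,30,30,12);D=crop(t['frame'],293,174,30,30,12)
cv2.imwrite('pics/c12.png',np.vstack([np.hstack([A,B])]));cv2.imwrite('pics/c13.png',np.hstack([C,D]))
E
```

```text
cap (array([0.64049388, 0.00212269, 0.01281769]), np.float64(0.0010977144706507602))
```

View pics/c12.png

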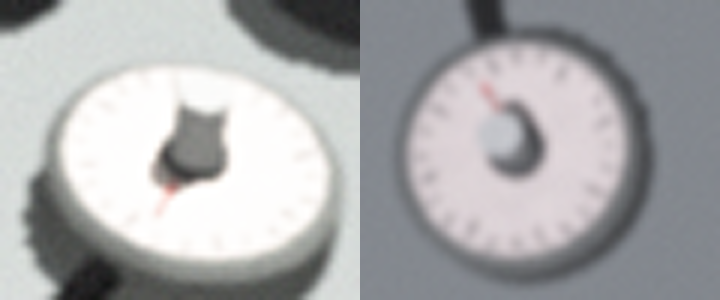

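View pics/c13.png

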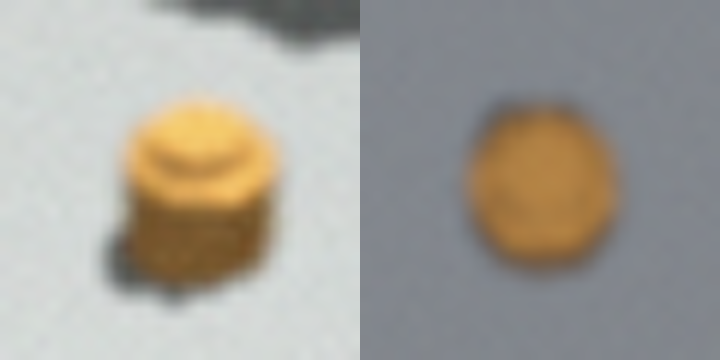

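```bash
python3 - <<'E'
from h import *
s=load('s7');t=load('t7')
print('btn top view',onz(t,207.6,199.3,.065))
def S(x,y): return x/6+355-.42,y/6+250-.42
print('btn scene z.065',onz(s,*S(201,107),.065),'dial z.03',onz(s,*S(194,165),.03))
print(proj(s,[.599,.2565,.065]))
for d,lo,box in((s,205,(355,250,415,300)),(t,150,(185,177,245,227))):
    g=d['frame'].min(2)
    if d is t: # pinkish white: r high
        m=(g>165)
    else: m=g>222
    M=np.zeros(g.shape,np.uint8);x0,y0,x1,y1=box;M[y0:y1,x0:x1]=m[y0:y1,x0:x1]
    n,l,st,_=cv2.connectedComponentsWithStats(M);i=1+st[1:,4].argmax()
    c,_=cv2.findContours((l==i).astype(np.uint8),0,1);c=max(c,key=cv2.contourArea);h=cv2.convexHull(c)
    e=cv2.fitEllipse(h);print(st[i],e,onz(d,*e[0],.03))
E
```

```text
btn top view [0.59807478 0.25825884 0.065     ]
btn scene z.065 [0.60551633 0.26499144 0.065     ] dial z.03 [0.60068363 0.26118188 0.03      ]
(np.float64(388.0714449878369), np.float64(263.91865664626306))
[366 261  44  32 939] ((387.0801696777344, 276.54144287109375), (31.219175338745117, 43.85477828979492), 102.4565658569336) [0.59936395 0.26005954 0.03      ]
[193 185  36  35 911] ((210.6554718017578, 201.65321350097656), (34.02507400512695, 36.01860046386719), 54.749298095703125) [0.59898292 0.25810459 0.03      ]
```

```bash
bash g.sh '[.6405,.002,.12]' 'ori(-up,-ry)'; python3 -m jog '[[[90,-0.03,0,-0.03,0,0,-0.1],[90,-0.03,0.04,-0.07,0,0,-0.2],[90,0,0.08,-0.11,0,0,-0.308],[90,0.05,0.1,-0.15,0,0,-0.308],[90,0.10,0.1,-0.19,0,0,-0.308]]]' |tail -2
bash g.sh '[.6405,.002,.12]' 'ori(-up,-ry)'
```

```text
t 12.1 tcp [ 0.4462 -0.1668  0.2724] w 0.0497 F [ 0.4 -0.7  0.7]
 shift [ 0.1943  0.1102 -0.1989] turn [ 0.0011  0.0037 -0.309 ]
force: [-0.2, -0.8, -0.0]
grip_width: 0.0613
t 12.6 tcp [ 0.5801 -0.0241  0.2316] w 0.0613 F [-0.2 -0.8 -0. ]
 shift [ 0.1112  0.0562 -0.0354] turn [ 0.0016 -0.0012  0.0076]
```

```bash
python3 -m jog '[[[90,0.03,0.04,-0.02,0,0,0],[90,0.07,0.056,-0.035,0,0,0],[90,0.11,0.056,-0.035,0,0,0],[90,0.11,0.056,-0.035,0,0,0],[90,0.11,0.056,-0.035,0,0,0]]]' |tail -2
bash g.sh '[.6405,.002,.016]' 'ori(-up,-ry)'
```

```text
force: [0.5, 0.3, -0.0]
grip_width: 0.0608
t 13.1 tcp [6.370e-01 5.000e-04 1.217e-01] w 0.0608 F [ 0.5  0.3 -0. ]
 shift [ 0.1057  0.0044 -0.0019] turn [ 0.0009 -0.0015  0.0109]
```

```bash
python3 -m jog '[[[90,0.05,0,0,0,0,0],[90,0.055,0,0,0,0,0],[90,0.055,0,0,0,0,0]]]' |tail -2
bash g.sh '[.6405,.002,.016]' 'ori(-up,-ry)'
python3 - <<'E'
from h import *
s=shot('scene','s8');t=shot('top','t8')
a=s['frame'][150:250,265:365,::-1];b=t['frame'][140:240,260:360,::-1]
cv2.imwrite('pics/c14.png',np.hstack([cv2.resize(x,(400,400),interpolation=cv2.INTER_CUBIC) for x in(a,b)]))
E
```

```text
force: [-0.4, 0.2, 0.4]
grip_width: 0.0608
t 13.4 tcp [6.373e-01 2.000e-04 6.860e-02] w 0.0608 F [-0.4  0.2  0.4]
 shift [ 0.0525  0.0033 -0.0022] turn [ 0.0004 -0.0015  0.0085]
```

View pics/c14.png

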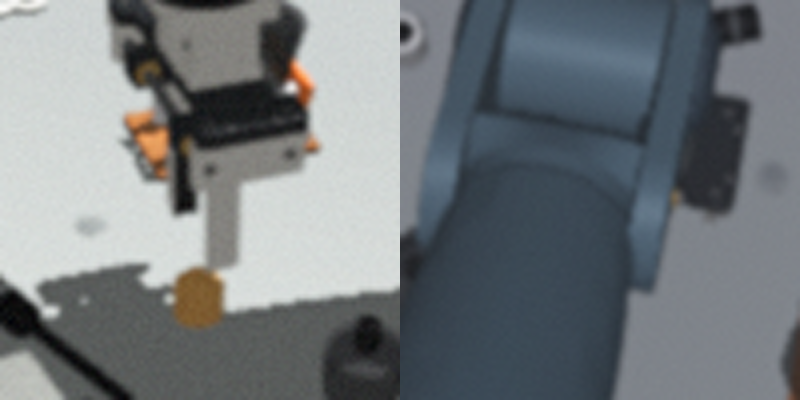

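```bash
python3 -m jog '[[[90,0.02,0.0035,-0.002,0,0,0.008],[90,0.04,0.0035,-0.002,0,0,0.008],[90,0.051,0.0035,-0.002,0,0,0.008],[90,0.051,0.0035,-0.002,0,0,0.008],[90,0.051,0.0035,-0.002,0,0,0.008]]]' |tail -2
bash g.sh '[.6405,.002,.016]' 'ori(-up,-ry)'
```

```text
force: [-0.0, 0.1, 0.1]
grip_width: 0.0611
t 14.0 tcp [0.6419 0.0019 0.0181] w 0.0611 F [-0.   0.1  0.1]
 shift [ 0.0021 -0.0014  0.0001] turn [ 0.0009 -0.0015 -0.0022]
```

```bash
python3 -m jog '[[[150,0.001,-0.001,0,0,0,0],[255,0.001,-0.001,0,0,0,0],[255,0.001,-0.001,0,0,0,0],[255,0.001,-0.001,0,0,0,0],[255,0.001,-0.001,0,0,0,0]]]' 40 |tail -2
python3 -m jog '[[[255,0,0,0,0,0,0],[255,0,0,0,0,0,0],[255,0,0,0,0,0,0]]]' 40|tail -2
bash g.sh '[.6405,.002,.016]' 'ori(-up,-ry)'
```

```text
force: [0.5, 0.1, 2.6]
grip_width: 0.033
force: [-1.9, -0.4, 2.9]
grip_width: 0.033
t 14.8 tcp [0.6401 0.0022 0.016 ] w 0.033 F [-1.9 -0.4  2.9]
 shift [-0.      0.0004  0.0001] turn [ 0.0009 -0.0015 -0.0004]
```

```bash
python3 -m jog '[[[255,-0.01,0,0,0,0,0],[255,-0.04,0,0,0,0,0],[255,-0.08,0,0,0,0,0],[255,-0.12,0,-0.02,0,0,0],[255,-0.14,0,-0.06,0,0,0]]]' |tail -2
bash g.sh '[.599,.2585,.16]' 'ori(-up,-ry)'
```

```text
force: [1.5, 0.1, -1.5]
grip_width: 0.033
t 15.3 tcp [0.6515 0.0598 0.1602] w 0.033 F [ 1.5  0.1 -1.5]
 shift [ 0.     -0.085  -0.1872] turn [-0.0029 -0.0017 -0.0058]
```

```bash
python3 -m jog '[[[255,0,-0.02,-0.045,0,0,0],[255,0,-0.04,-0.09,0,0,0],[255,0,-0.06,-0.13,0,0,0],[255,0,-0.075,-0.16,0,0,0],[255,0,-0.083,-0.18,0,0,0]]]' |tail -2
python3 -m jog '[[[255,0,0,0,0,0,0],[255,0,0,0,0,0,0],[255,0,0,0,0,0,0]]]' |tail -2
bash g.sh '[.599,.2585,.16]' 'ori(-up,-ry)'
```

```text
force: [0.4, -0.1, -1.3]
grip_width: 0.0331
force: [1.5, -0.1, -1.9]
grip_width: 0.0331
t 16.1 tcp [0.5974 0.2513 0.1558] w 0.0331 F [ 1.5 -0.1 -1.9]
 shift [-0.0042  0.0004 -0.0074] turn [-0.0003 -0.0012  0.0002]
```

```bash
python3 -m jog '[[[255,0.02,0,-0.0075,0,0,0],[255,0.041,0,-0.0075,0,0,0],[255,0.041,0,-0.0075,0,0,0],[255,0.041,0,-0.0075,0,0,0]]]' |tail -2
bash g.sh '[.599,.2585,.115]' 'ori(-up,-ry)'
python3 - <<'E'
from h import *
s=shot('scene','s9');t=shot('top','t9')
a=s['frame'][210:310,340:440,::-1];b=t['frame'][150:250,160:260,::-1]
cv2.imwrite('pics/c15.png',np.hstack([cv2.resize(x,(400,400),interpolation=cv2.INTER_CUBIC) for x in(a,b)]))
p=read_state()['tcp_pos']
print([proj(s,p+up*z) for z in(-.016,.008,.015)],proj(s,[.599,.2585,.065]))
E
```

```text
force: [0.6, -0.7, -0.3]
grip_width: 0.0331
t 16.5 tcp [0.5986 0.2588 0.1149] w 0.0331 F [ 0.6 -0.7 -0.3]
 shift [-0.0001  0.0004  0.0002] turn [-0.0004 -0.0012  0.0007]
[(np.float64(390.6838655889324), np.float64(252.6001507795198)), (np.float64(392.0787674844761), np.float64(243.9774177694837)), (np.float64(392.4942759342049), np.float64(241.40890851670315))] (np.float64(388.6418044945766), np.float64(264.49465371617475))
```

View pics/c15.png

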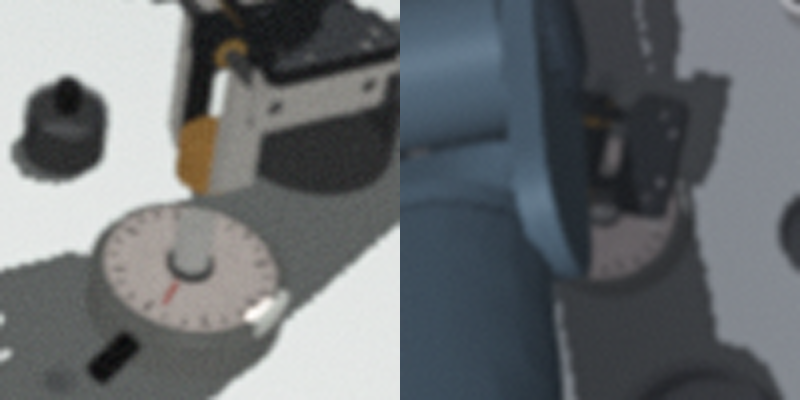

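```bash
cat > ov.py <<'E'
from h import *
import sys
def ov(fn,box,f,circles,out):
    d=load(fn);x,y,w,h=box
    im=cv2.resize(d['frame'][y:y+h,x:x+w,::-1],None,fx=f,fy=f,interpolation=cv2.INTER_CUBIC)
    k=np.linspace(0,2*np.pi,60)
    for c,r,col in circles:
        q=np.array([[(z-o+.5)*f for z,o in zip(proj(d,np.array(c)+r*np.array([np.cos(a),np.sin(a),0])),(x,y))] for a in k]).astype(int)
        cv2.polylines(im,[q],True,col,1)
    cv2.imwrite('pics/'+out+'.png',im)
E
python3 - <<'E'
from ov import *
p=read_state()['tcp_pos']
B=np.array([.599,.2585,0])
ov('s9',(365,225,50,70),10,[(p-up*.016,.017,(0,0,255)),(p+up*.008,.017,(0,0,255)),(B+up*.065,.01,(255,0,0)),(B+up*.03,.01,(255,0,0))],'c16')
E
```

```text
(no output)
```

View pics/c16.png

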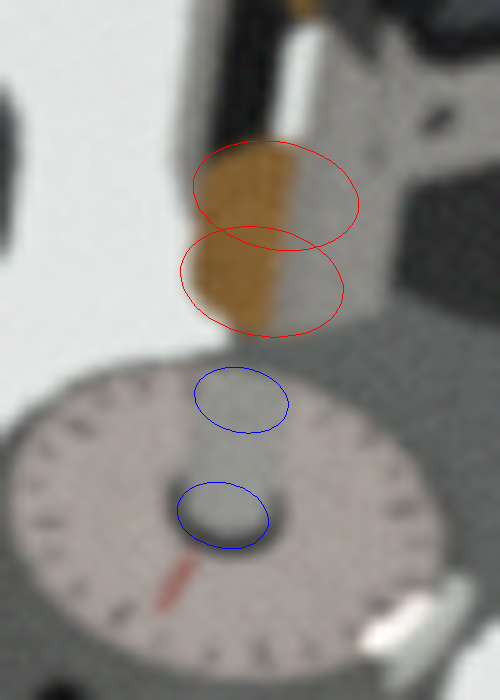

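```bash
python3 - <<'E'
from ov import *
p=read_state()['tcp_pos']
d=load('s9')
c=np.array([.599,.2585,.065]);b=np.array(proj(d,c))
print('px per mm x',(np.array(proj(d,c+[.001,0,0]))-b).round(3),'y',(np.array(proj(d,c+[0,.001,0]))-b).round(3))
J=np.c_[np.array(proj(d,c+[.001,0,0]))-b,np.array(proj(d,c+[0,.001,0]))-b]
print('mm for 1px right',np.linalg.solve(J,[1,0]),'1px down',np.linalg.solve(J,[0,1]))
B=np.array([.599,.2585,0])
ov('s9',(350,240,75,60),10,[(B+up*.03,.047,(0,0,255)),(B+up*.03,.01,(255,0,0)),(B+up*.065,.01,(255,0,0))],'c17')
t='t7'
ov(t,(182,174,58,56),10,[(B+up*.03,.047,(0,0,255)),(B+up*.03,.01,(255,0,0)),(B+up*.065,.01,(255,0,0))],'c18')
E
```

```text
px per mm x [-0.37   0.157] y [0.286 0.289]
mm for 1px right [-1.90287017  1.03373231] 1px down [1.88424585 2.44016042]
```

View pics/c17.png

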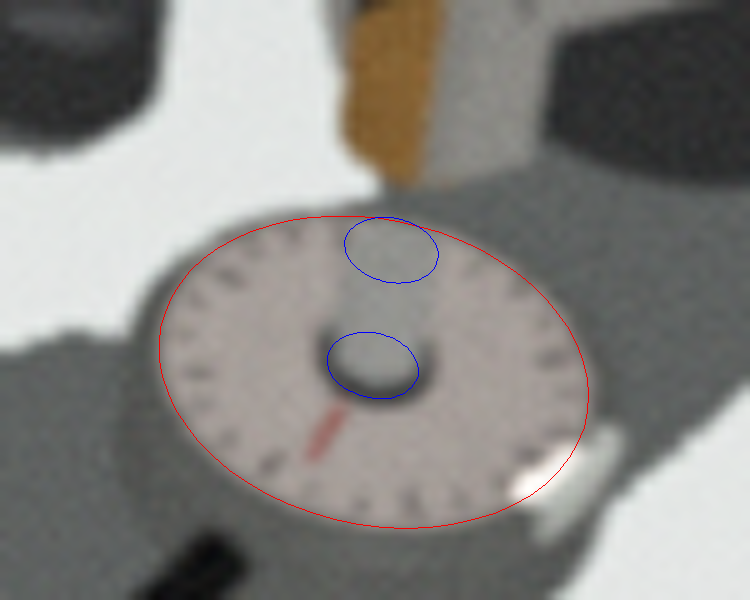

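View pics/c18.png

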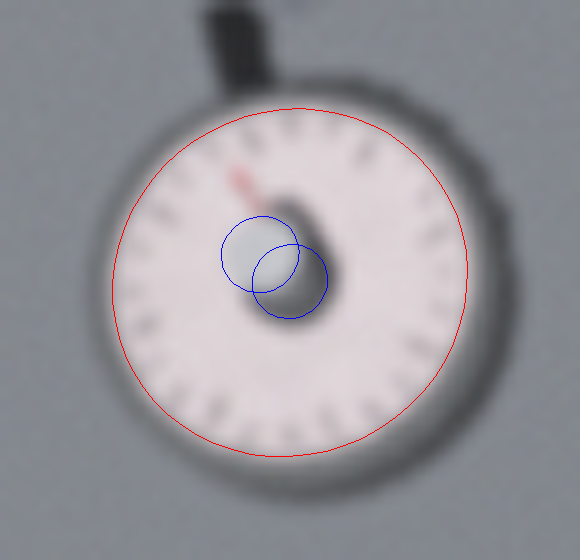

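```bash
python3 - <<'E'
from ov import *
p=np.array([.5986,.2588,.1149])
s=load('s9')
f=s['frame'].astype(float)
for v in(244,246,248,250,252,254):
    # predicted left silhouette of cylinder: min u over circles at z grid at row v
    best=[]
    for z in np.linspace(-.016,.008,40):
        for a in np.linspace(0,2*np.pi,360):
            u,w=proj(s,p+[.017*np.cos(a),.017*np.sin(a),z])
            if abs(w-v)<.15: best.append(u)
    r=f[v,375:400,2]; print(v,'pred left',round(min(best),2),'obs B ch',r[:20].astype(int))
C=np.array([.6405,.0021,0])
ov('s7',(298,205,34,36),11,[(C,.017,(0,0,255)),(C+up*.024,.017,(0,0,255)),(C+up*.031,.011,(0,255,0))],'c19')
ov('t7',(293,174,30,30),12,[(C,.017,(0,0,255)),(C+up*.024,.017,(0,0,255)),(C+up*.031,.011,(0,255,0))],'c20')
a=cv2.imread('pics/c19.png');b=cv2.imread('pics/c20.png');h=np.zeros((400,760,3),np.uint8);h[:396,:374]=a;h[:360,380:740]=b;cv2.imwrite('pics/c21.png',h)
E
```

```text
244 pred left 383.77 obs B ch [228 226 227 230 229 228 227 200 148 106  67  49  52  46  50  46  52  52
  77 103]
246 pred left 383.47 obs B ch [229 227 228 227 228 225 228 215 179 110  60  45  54  51  55  51  52  60
  87 114]
248 pred left 383.18 obs B ch [227 227 228 228 229 227 229 226 202 135  69  47  48  48  52  50  50  58
  94 116]
250 pred left 382.89 obs B ch [227 226 227 227 229 228 228 227 188 108  52  51  52  52  51  51  53  75
 103 122]
252 pred left 382.65 obs B ch [228 228 228 228 226 227 228 225 184  99  53  49  46  50  48  49  59  77
 111 124]
254 pred left 383.14 obs B ch [229 230 230 228 229 229 230 228 205 150  76  53  49  49  49  48  62  93
 119 123]
```

View pics/c21.png

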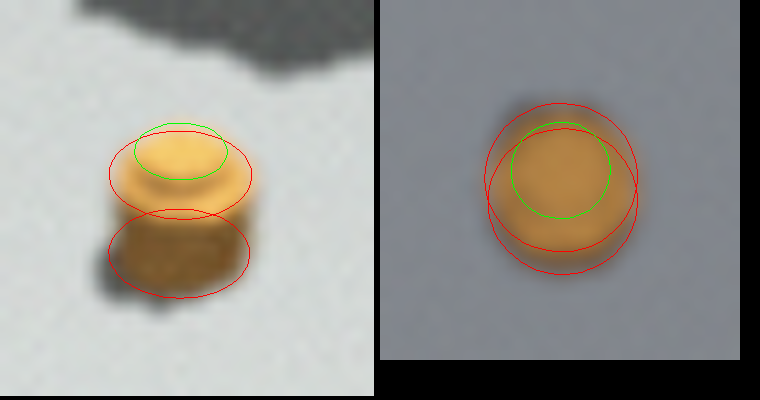

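```bash
python3 -m jog '[[[255,0.01,0.0007,0.0002,0,0,0],[255,0.02,0.0007,0.0002,0,0,0],[255,0.027,0.0007,0.0002,0,0,0],[255,0.029,0.0007,0.0002,0,0,0],[255,0.029,0.0007,0.0002,0,0,0]]]' |tail -2
python3 -m jog '[[[255,0,0,0,0,0,0],[255,0,0,0,0,0,0]]]' |grep force
bash g.sh '[.5993,.2583,.081]' 'ori(-up,-ry)'
```

```text
force: [-0.9, -0.6, -1.5]
grip_width: 0.033
force: [0.5, 0.7, -2.2]
t 17.3 tcp [0.5994 0.2597 0.0865] w 0.0332 F [ 0.5  0.7 -2.2]
 shift [0.0055 0.0001 0.0014] turn [ 0.001  -0.0019 -0.0008]
```

```bash
python3 -m jog '[[[255,0.002,0,0.0008,0,0,0],[255,0.002,0,0.0008,0,0,0]]]' |grep force
bash g.sh '[.5993,.2583,.081]' 'ori(-up,-ry)'
python3 -m jog '[[[255,0.001,0,0,0,0,0],[255,0.001,0,0,0,0,0]]]' |grep force
bash g.sh '[.5993,.2583,.081]' 'ori(-up,-ry)'
python3 -c "
from h import *
shot('scene','s10')
from ov import *
p=read_state()['tcp_pos'];B=np.array([.599,.2585,0])
ov('s10',(360,235,60,60),10,[(p-up*.016,.017,(0,0,255)),(B+up*.03,.047,(0,0,255)),(B+up*.065,.01,(255,0,0)),(B+up*.03,.01,(255,0,0))],'c22')"
```

```text
force: [-0.3, 0.5, -1.8]
t 17.5 tcp [0.5989 0.2587 0.0839] w 0.033 F [-0.3  0.5 -1.8]
 shift [0.0028 0.0005 0.0003] turn [ 0.0008 -0.0015  0.0002]
force: [-0.0, -0.2, -1.8]
t 17.7 tcp [0.5989 0.2587 0.0828] w 0.0328 F [-0.  -0.2 -1.8]
 shift [0.0018 0.0005 0.0004] turn [ 0.0009 -0.0015  0.0002]
```

View pics/c22.png

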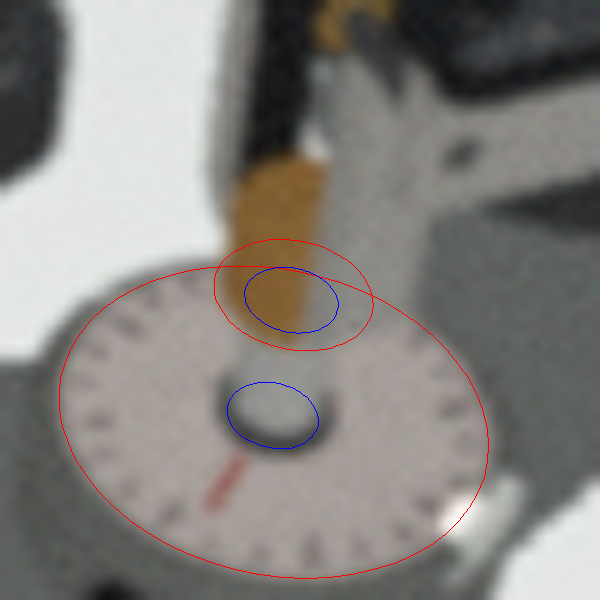

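```bash
python3 -m jog '[[[255,0,0.0018,0.0002,0,0,0],[255,0,0.0018,0.0002,0,0,0],[255,0.001,0.0018,0.0002,0,0,0],[255,0.001,0.0018,0.0002,0,0,0]]]' |grep force
bash g.sh '[.6007,.2583,.081]' 'ori(-up,-ry)'
python3 -m jog '[[[255,0.001,0,0,0,0,0],[255,0.001,0,0,0,0,0]]]' |grep force
bash g.sh '[.6007,.2583,.081]' 'ori(-up,-ry)'
```

```text
force: [-0.5, 0.3, -1.5]
t 18.15 tcp [0.6006 0.2582 0.0818] w 0.0328 F [-0.5  0.3 -1.5]
 shift [ 0.0008  0.0001 -0.0001] turn [ 0.0009 -0.0014  0.0003]
force: [0.1, 0.3, -1.0]
t 18.35 tcp [0.6008 0.2583 0.081 ] w 0.0332 F [ 0.1  0.3 -1. ]
 shift [ 0.     -0.0001  0.    ] turn [ 0.0009 -0.0016 -0.0002]
```

```bash
python3 -m jog '[[[255,0.0007,0,0,0,0,0],[255,0.0007,0,0,0,0,0]]]' |grep force
python3 -m jog '[[[255,0.0007,0,0,0,0,0],[255,0.0007,0,0,0,0,0]]]' |grep force
bash g.sh '[.6007,.2583,.081]' 'ori(-up,-ry)'
```

```text
force: [-2.1, -0.9, 4.3]
force: [-3.7, -2.0, 8.3]
t 18.75 tcp [0.6009 0.2583 0.0809] w 0.0331 F [-3.7 -2.   8.3]
 shift [-0.0001 -0.0002  0.    ] turn [ 0.0011 -0.0013  0.    ]
```

Contact at the expected height. Looking before release.

```bash
python3 -m jog '[[[255,-0.0007,0,0,0,0,0],[255,-0.0007,0,0,0,0,0]]]' |grep force
python3 -c "
from h import *
shot('scene','s11')
from ov import *
p=read_state()['tcp_pos'];B=np.array([.599,.2585,0])
ov('s11',(360,235,60,60),10,[(B+up*.065,.017,(0,0,255)),(B+up*.065,.01,(255,0,0)),(B+up*.03,.01,(255,0,0))],'c23')"
```

```text
force: [-2.8, -1.3, 6.4]
```

View pics/c23.png

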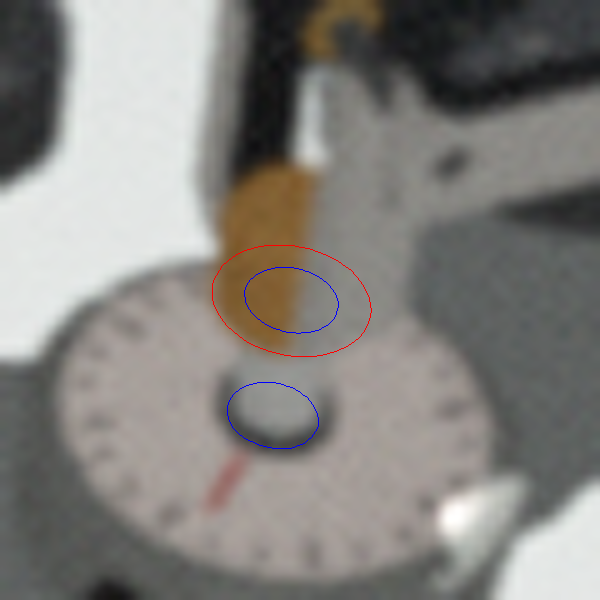

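```bash
python3 -m jog '[[[155,0,0,0,0,0,0],[145,0,0,0,0,0,0],[130,0,0,0,0,0,0],[110,0,0,0,0,0,0],[90,0,0,0,0,0,0]]]' |tail -2
python3 -m jog '[[[90,0,0,0,0,0,0],[90,-0.01,0,0,0,0,0],[90,-0.03,0,0,0,0,0],[90,-0.07,0,0,0,0,0],[90,-0.12,0,0,0,0,0]]]' |tail -2
python3 -m jog '[[[90,-0.03,-0.02,0.04,0,0,0],[90,-0.03,-0.07,0.08,0,0,0],[90,-0.03,-0.11,0.11,0,0,0],[90,-0.03,-0.15,0.14,0,0,0],[90,-0.03,-0.19,0.17,0,0,0]]]' |tail -2
python3 - <<'E'
from h import *
s=shot('scene','s12');t=shot('top','t12');print(read_state()['tcp_pos'],read_state()['time_s'])
from ov import *
B=np.array([.599,.2585,0]);cs=[(B+up*.065,.017,(0,0,255)),(B+up*.089,.017,(0,0,255)),(B+up*.03,.01,(255,0,0)),(B+up*.03,.047,(0,0,255))]
ov('s12',(355,235,60,66),6,cs,'a');ov('t12',(180,170,60,66),6,cs,'b')
cv2.imwrite('pics/c24.png',np.hstack([cv2.imread('pics/a.png'),cv2.imread('pics/b.png')]))
E
```

```text
force: [0.2, 0.5, -0.1]
grip_width: 0.058
force: [1.4, 0.6, 0.7]
grip_width: 0.0608
force: [-0.5, -0.5, 1.7]
grip_width: 0.0613
[0.3958     0.12806202 0.22940551] 20.6
```

View pics/c24.png

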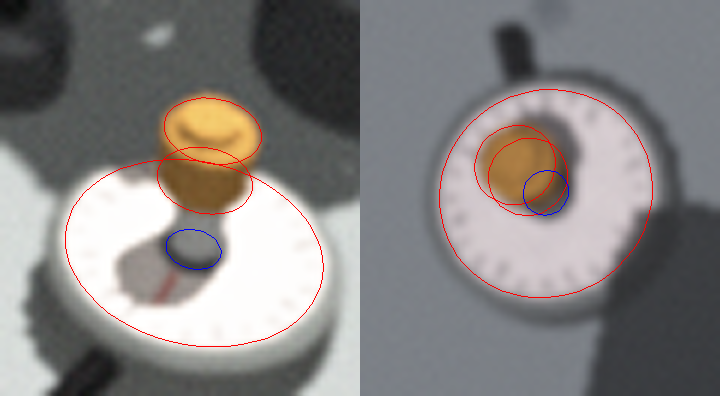

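View pics/t12.png

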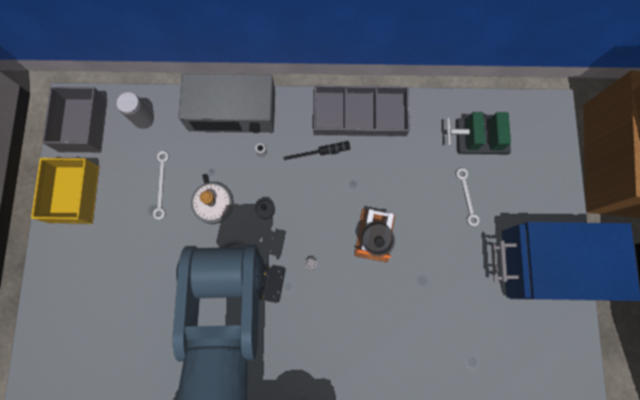

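View pics/s12.png

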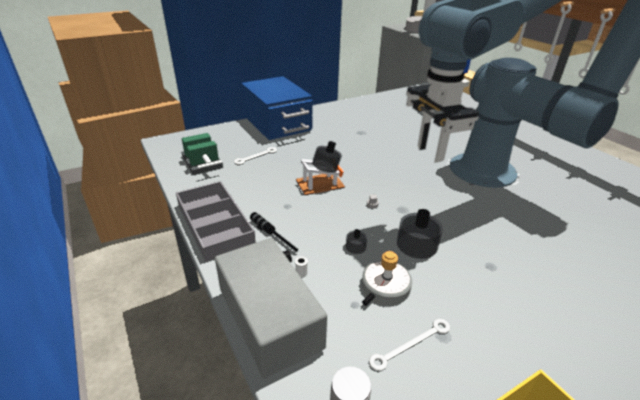

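```bash
python3 - <<'E'
from h import *
k=np.linspace(0,2*np.pi,80);out=[]
c=O+RX*.04
for n,(x,y) in(('s12',(295,130)),('t12',(345,195))):
    d=load(n);f=6.5
    im=cv2.resize(d['frame'][y:y+70,x:x+60,::-1],None,fx=f,fy=f,interpolation=cv2.INTER_CUBIC)
    P=lambda p:[int((z-o+.5)*f) for z,o in zip(proj(d,p),(x,y))]
    for z,r,col in((0,.04,(0,0,255)),(.05,.04,(0,255,0)),(.08,.012,(255,255,0))):
        q=np.array([P(c+RZ*z+r*(np.cos(a)*RX+np.sin(a)*ry)) for a in k]); cv2.polylines(im,[q],True,col,1)
    out.append(im)
cv2.imwrite('pics/c25.png',np.hstack(out))
E
```

```text
(no output)
```

View pics/c25.png

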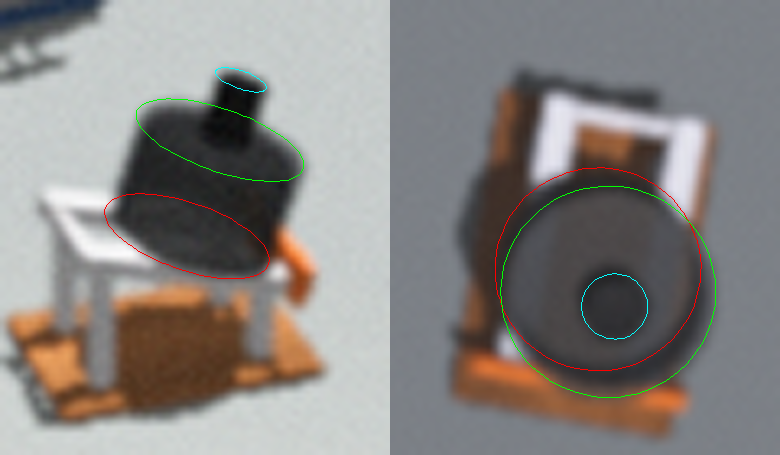

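```bash
python3 -c "
from h import *
print(close_job())"
```

```text
the job is handed in; nothing more can be done
None
```

I parked the dial cover on the rack, set the brass cap on the load button, and handed the job in at about 20.6 s. No verdict was given.

- **Cover:** I lifted the middle-sized cover straight up by its knob, about 150 mm. I lowered it at the rack's slope until the rails took contact at the predicted height. I then slid it down until the lip pushed back with about 5 N and released it. The final pictures match the parked pose to within about 1 pixel (roughly 2 mm), centred across the rails.
- **Cap:** I lowered it until the button took contact at the predicted height, with a peak of about 8 N, then let go. It stands upright in both final views, centred to about 1 mm.
- **Bystanders:** the other tools and parts look unmoved in the final pictures, judged by eye only. I touched none of them on purpose.

**Check that disagreed:** the scene camera and the arm's own readings differed by about 2 mm, within the stated calibration. I corrected the cap by comparing it directly with the button in the scene picture. The arm and gripper hid both from the top camera, so that correction was not cross-checked until after release.

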